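# Swap the trays on the dessert bench

## Robot

A 6-joint arm with a two-finger parallel gripper is mounted at the origin on the work surface. World frame = base frame: x ahead of the robot, y to its left, z up, the work surface at z = 0. Lengths are in m, angles in degrees, forces in N, time in s.
With the tool pointing down it reaches from about 0.25 to 0.775 m from the base axis. Payload 4 kg.
Tool frame: the origin (TCP) lies on the mounting face of the last link; the fingertips stand 199 mm ahead of it and the grasp point (between the pads) lies 180 mm ahead of it; z points along the fingers, y is the direction in which the jaws open and shut (so a half turn about z gives the same grasp; the last joint's range is limited). The gripper opens to 94 mm and grips with 3 to 60 N. Pads are 16 mm wide; open, the fingers measure 119 mm over their backs; the gripper's body (75 mm by 177 mm) begins 78 mm behind the grasp point.
Start: joints at [61.988, 4.996, 78.535, -0, 96.463, -5.907], TCP at [0.207, 0.51, 0.405] pointing down, gripper open.
Joint ranges: [-177.83, 177.83], [-43.37, 116.18], [15.69, 146.23], [-61.86, 241.86], [9.47, 152.12], [-147.06, 147.06]. Speed limits (degrees/s): [159.86, 159.86, 180, 180, 180, 180].

## Interface

Orientations are given as a 3x3 rotation matrix whose columns are the frame's x, y, z axes.
In Python, from cell import bot, vision, ticket gives the robot as it stands.
- The arm moves only by the tool carry_out, never from a script. Its argument "targets" is text: rows parted by semicolons, each of 4 numbers parted by spaces: the shift along the tool's x, y, z in m, then the turn about the tool's z in rad. A call has 1 to 20 rows; each row is the pose to reach, as a shift and turn from the pose commanded when the call began, along the tool's axes at that moment; what a row does not reach only later rows make up. A row lasts 1/12 s, in which the tool goes at most 41.7 mm and 7.16 degrees, less where a joint would pass 70% of its speed; a pose out of reach is approached as far as the arm can. A call with a gripper value outside its range is refused whole. "claw" is the closure in counts, from 0 (fully open) to 255 (shut), set as the call begins (left out, the last holds). The fingers move at their own pace and stop on an object; the grip force is fixed at half the most. Time passes only in rows, so rows that repeat a pose let the fingers close. It gives the time, the measured TCP pose, the force and the opening at its end, in the units of the state.
- bot.state(): the state, without advancing time (a new reading comes with each control period).
- vision.read_camera(name): name is "side" or "top"; returns (picture, depth): 480x640x3 uint8, red, green, blue; 480x640 float32, m along the optical axis (not along the pixel's ray), 0 where there is no reading.
- vision.camera_params(name): a dict with "K" (3x3 intrinsics, pixels), "R" (3x3) and "t" (3): a world point X has camera coordinates R X + t. Camera axes: x right, y down, z forward; pixel columns grow to the right and rows downward; lengths in m; the calibration is good to about 2 mm. A picture is of the moment at which its call begins. camera_params takes no time and is no camera call.
- ticket.close_job(): hands the job in, once; it reports no verdict.
The state is a dict: "time_s": time; "q": joint angles; "qvel": joint speeds; "tau": joint torques, N m; "eef_pos": TCP position; "ee_rot": TCP orientation; "contact_force": force on the tool from outside, world axes, zero at the start; "wrist_torque": the same for the moment, N m; "width": finger opening in m.
Only numpy, scipy, OpenCV 4.12 (cv2) and the standard library are available. Lean on these libraries where they do the work, as an engineer would, in place of code of your own. Each camera call takes 0.05 s, during which the arm holds its last target.

## Task

First push the tray of empty copper cups, which was left standing out, fully home under its guard. Then hook a fingertip behind the upturned blue lip of the tray of violet-lidded jars and draw it out along its rails as far as it goes, and leave it there. Keep off the jars, the cups and the loose things on the bench, and let nothing tip over.

Things in the scene. Friction and masses are not known exactly. Their poses are not given: they have to be found in the camera images.
- jar_tray (a joint): how far the tray of violet-lidded jars is drawn out of its runner towards the robot, m: 0 = fully home, 0.120 = out against its end stop; starts at 0 to 0.015. It slides stiffly (about 2 N, damping 8 N s/m) and stays where it is left. Its steel pan is 180 mm long, 180 mm wide, floor 18 mm above the bench, walls 4 mm thick up to 40 mm above the bench
- jar_lip (a point): top of the inner face of the jar tray's upturned blue lip, mid-width; moves with the tray. Lip 180 mm across, 5 mm thick (to -x), top 50 mm above the bench. Axes: x into the runner (tray draws out along -x), y across, z up. Behind the lip an open finger channel spans x = 0 to 52 mm, its floor 18 mm above the bench; then the pan with the jars, inside x = 56 to 228 mm
- cup_tray (a joint): same for the tray of empty copper cups, built exactly like the jar tray: 0 = fully home, 0.120 = out against its stop; starts at 0.090 to 0.115, to be pushed home
- cup_lip (a point): same point and axes on the blue lip of the cup tray; its outer face, which looks to the robot, lies 5 mm to -x. The two trays run in two fixed frames side by side, 300 to 380 mm apart, in either order, turned up to 0.15 rad; each frame has side rails 42 mm high and, over its rear part (from 124 mm behind the home lip), a clear guard plate whose top is 121 mm above the bench
- jar0: closed white jar with violet lid, 52 mm in diameter, 75 mm high, loose, upright on the floor of the jar tray's pan; origin at the centre of its underside, z up
- jar1: closed white jar with violet lid, 52 mm in diameter, 75 mm high, loose, upright on the floor of the jar tray's pan; origin at the centre of its underside, z up
- jar2: closed white jar with violet lid, 52 mm in diameter, 75 mm high, loose, upright on the floor of the jar tray's pan; origin at the centre of its underside, z up
- cup0: empty copper cup, 60 mm in rim diameter, 52 mm high, loose, upright on the floor of the cup tray's pan; origin at the centre of its underside, z up
- cup1: empty copper cup, 60 mm in rim diameter, 52 mm high, loose, upright on the floor of the cup tray's pan; origin at the centre of its underside, z up
- cup2: empty copper cup, 60 mm in rim diameter, 52 mm high, loose, upright on the floor of the cup tray's pan; origin at the centre of its underside, z up
- beaker: loose dark steel beaker, 66 mm in diameter, 60 mm high, on the bench to the robot's left; bystander; origin under its centre, z up
- bottle: loose amber glass bottle, 60 mm in diameter, 160 mm high, to the robot's right; bystander; origin under its centre, z up
- spatula: loose spatula lying to the robot's left, along its x; bystander
Mind the look-alikes: they are no part of the job. What is shaped like the cup2 but turquoise is not meant.

How it is judged (in metres and radians):
On the way, in this order (a step that is already met when the one before it is completed fails the run):
1. the cup tray is pushed fully home, within 6 mm (value of joint cup_tray below 0.006 m), for 0.2 s.
2. the jar tray is drawn out to its stop, within 6 mm, the cup tray still home (value of joint jar_tray above 0.114 m and value of joint cup_tray below 0.006 m), for 0.2 s.
At the end, for the whole second after the job is handed in: the cup tray is home (joint under 6 mm), the jar tray out at its stop (joint over 114 mm), both at rest; every jar and cup stands still and upright (within 0.2 rad) on the floor of its own tray (all of step 2 and angle between each of jar0, jar1, jar2, cup0, cup1, cup2's own z axis and vertical below 0.2 rad and height (world z) of each of jar0, jar1, jar2, cup0, cup1, cup2 below 0.028 m and linear speed of each of jar0, jar1, jar2, cup0, cup1, cup2 below 0.02 m/s and x of jar0 in the frame of jar_lip between 0.054 and 0.23 m and y of jar0 in the frame of jar_lip between -0.088 and 0.088 m and z of each of jar0, jar1, jar2 in the frame of jar_lip above -0.042 m and x of jar1 in the frame of jar_lip between 0.054 and 0.23 m and y of jar1 in the frame of jar_lip between -0.088 and 0.088 m and x of jar2 in the frame of jar_lip between 0.054 and 0.23 m and y of jar2 in the frame of jar_lip between -0.088 and 0.088 m and x of cup0 in the frame of cup_lip between 0.054 and 0.23 m and y of cup0 in the frame of cup_lip between -0.088 and 0.088 m and z of each of cup0, cup1, cup2 in the frame of cup_lip above -0.042 m and x of cup1 in the frame of cup_lip between 0.054 and 0.23 m and y of cup1 in the frame of cup_lip between -0.088 and 0.088 m and x of cup2 in the frame of cup_lip between 0.054 and 0.23 m and y of cup2 in the frame of cup_lip between -0.088 and 0.088 m and velocity of joint jar_tray between -0.01 and 0.01 m/s and velocity of joint cup_tray between -0.01 and 0.01 m/s); the robot touches nothing.
It fails at once if a jar or cup is touched by the robot with more than 2 N (contact force between any of the fingers, the arm and jar0 above 2 N or contact force between any of the fingers, the arm and jar1 above 2 N or contact force between any of the fingers, the arm and jar2 above 2 N or contact force between any of the fingers, the arm and cup0 above 2 N or contact force between any of the fingers, the arm and cup1 above 2 N or contact force between any of the fingers, the arm and cup2 above 2 N).
It fails at once if a jar or cup is lifted by more than 15 mm (height (world z) of any of jar0, jar1, jar2, cup0, cup1, cup2 above 0.033 m).
It fails at once if a jar or cup tips by more than 0.5 rad (angle between any of jar0, jar1, jar2, cup0, cup1, cup2's own z axis and vertical above 0.5 rad).
It fails at once if a loose thing on the bench is shifted by more than 20 mm (distance of any of beaker, bottle, spatula from where it was at the start of the episode above 0.02 m).
It fails at once if the beaker or the bottle tips by more than 0.5 rad (angle between any of beaker, bottle's own z axis and vertical above 0.5 rad).
It also fails if it takes over 56 s, if anything falls off the work surface, if the arm or the gripper's body presses on something with over 40 N, if the wrist force passes 120 N, or if a joint passes its speed limit or range.

## Working session

There is one attempt and no reset: what is moved stays moved. The work goes in short steps, Python scripts to look and compute and a tool call to move; the robot and the scene stay as the last step left them, time stands still between calls to the robot, and variables do not carry over. Pictures are saved under pics/ and viewed, and the job is handed in when it is done.

Besides the shell and the picture viewer there is one more tool, called after "Emit:" as name(argument=value, ...) on one line, values as JSON. carry_out: Moves the arm, as the interface text tells. Its arguments: {"type":"object","properties":{"targets":{"type":"string"},"claw":{"type":"number"}},"required":["targets"]}

```bash
mkdir -p pics; ls; python3 - <<'E'
from cell import bot, vision, ticket
import cv2, numpy as np, pickle
s=bot.state(); print({k:np.round(v,4).tolist() for k,v in s.items()})
d={}
for n in("top","side"):
    p,z=vision.read_camera(n); c=vision.camera_params(n); d[n]=(p,z,c)
    cv2.imwrite(f"pics/{n}0.png",p[:,:,::-1]); C=-np.array(c["R"]).T@np.array(c["t"]); print(n,np.round(C,3),np.round(c["R"],3).tolist(),c["K"][0][0])
pickle.dump(d,open("im0.pkl","wb"))
E
```

```text
pics
{'time_s': 0.0, 'q': [61.9908, 5.0402, 78.6226, -0.0034, 96.4626, -5.9082], 'qvel': [0.0196, 0.0205, -0.0473, -0.1271, 0.0206, 0.0515], 'tau': [0.0005, -34.0184, -30.2426, 0.0719, 0.033, -0.0002], 'eef_pos': [0.2069, 0.5095, 0.4035], 'ee_rot': [[-0.9265, 0.3762, -0.001], [0.3762, 0.9265, -0.002], [0.0002, -0.0022, -1.0]], 'contact_force': [-0.2771, 0.2277, 0.0444], 'wrist_torque': [-0.0436, -0.0217, -0.0044], 'width': 0.094}
top [0.486 0.022 1.103] [[0.004, -1.0, -0.005], [-0.993, -0.003, -0.114], [0.114, 0.006, -0.993]] 456.1871351718103
side [ 0.318 -0.777  0.984] [[0.941, -0.337, -0.003], [-0.25, -0.692, -0.677], [0.226, 0.638, -0.736]] 543.2986639711729
```

View pics/top0.png

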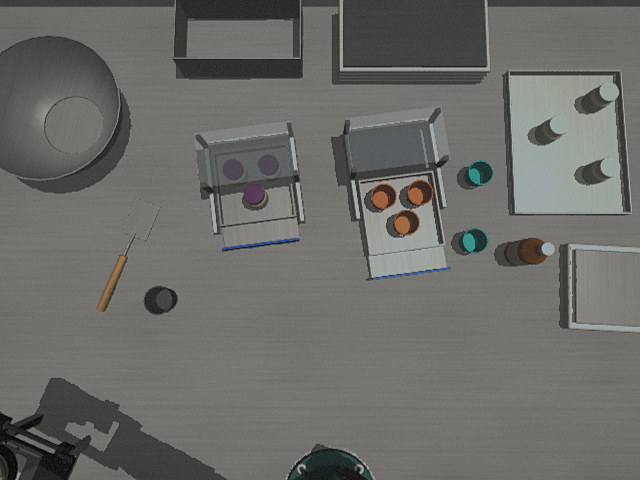

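View pics/side0.png

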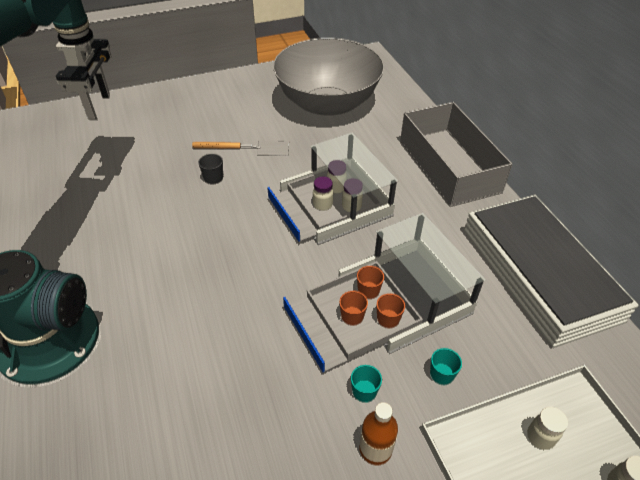

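Top view: the drawn-out tray with three copper cups has its blue lip at about (410,272). The tray with violet-lidded jars has its lip at about (260,244).

Possible mix-ups:
- **Turquoise cups** at (480,174) and (474,241): not meant.
- **White jars** in the tray at (545,130): no violet lids, not meant.
- **The other blue lip**: I tell the two apart by what each tray holds.

Next I'll measure both lips and check with a close crop.

```bash
cat > h.py <<'E'
import cv2, numpy as np
def pts(p,z,c,m):
    v,u=np.nonzero(m&(z>0)); K=np.array(c["K"]);R=np.array(c["R"]);t=np.array(c["t"])
    d=z[v,u]; X=np.stack([(u-K[0,2])/K[0,0]*d,(v-K[1,2])/K[1,1]*d,d],1)
    return (X-t)@R,u,v
def ray(u,v,c,h):
    K=np.array(c["K"]);R=np.array(c["R"]);t=np.array(c["t"]); C=-R.T@t
    d=R.T@np.linalg.inv(K)@np.array([u,v,1.]); return C+d*(h-C[2])/d[2]
def blue(p):
    h=cv2.cvtColor(p,cv2.COLOR_RGB2HSV); return cv2.inRange(h,(105,140,50),(125,255,255))>0
def lips(p,z,c):
    m=blue(p); n,l,s,_=cv2.connectedComponentsWithStats(m.astype(np.uint8),connectivity=8)
    out=[]
    for i in range(1,n):
        if s[i,4]<60: continue
        P,u,v=pts(p,z,c,l==i); out.append((s[i],P,u,v))
    return out
E
python3 - <<'E'
import pickle; from h import *
d=pickle.load(open("im0.pkl","rb"))
for n in d:
    p,z,c=d[n]
    for s,P,u,v in lips(p,z,c):
        zq=np.percentile(P[:,2],[5,50,95])
        T=P[P[:,2]>0.044] if (P[:,2]>0.044).sum()>30 else P
        (vx,vy,x0,y0)=cv2.fitLine(T[:,:2].astype(np.float32),cv2.DIST_L2,0,.01,.01).ravel()
        a=np.array([vx,vy])*np.sign(vy); pr=(T[:,:2]-[x0,y0])@a; 
        e=[np.array([x0,y0])+a*q for q in(pr.min(),pr.max())]
        print(n,s.tolist(),"z",np.round(zq,3),len(T),"ends",np.round(e,4).tolist(),"mid",np.round(sum(e)/2,4),"len",round(float(np.ptp(pr)),4),"yaw",round(float(np.arctan2(-a[0],a[1])),4))
        # ray version, top edge
        A=[u.min(),v[u==u.min()].min()];B=[u.max(),v[u==u.max()].min()]
        print("  rays",np.round(ray(*A,c,.05),4),np.round(ray(*B,c,.05),4))
p=d["top"][0]; cv2.imwrite("pics/crop0.png",cv2.resize(p[95:295,180:480],None,fx=2.6,fy=2.6,interpolation=cv2.INTER_CUBIC)[:,:,::-1])
E
```

```text
top [222, 238, 77, 12, 149] z [0.045 0.048 0.052] 148 ends [[0.5852, 0.0752], [0.5609, 0.252]] mid [0.5731 0.1636] len 0.1784 yaw 0.1367
  rays [0.5624 0.2513 0.05  ] [0.5862 0.0754 0.05  ]
top [373, 268, 77, 11, 118] z [0.018 0.049 0.052] 105 ends [[0.5183, -0.2715], [0.4942, -0.0978]] mid [ 0.5063 -0.1846] len 0.1754 yaw 0.1382
  rays [ 0.4946 -0.0975  0.05  ] [ 0.5181 -0.2723  0.05  ]
side [268, 187, 32, 54, 343] z [0.02  0.039 0.051] 133 ends [[0.5847, 0.0721], [0.5602, 0.2513]] mid [0.5725 0.1617] len 0.1808 yaw 0.1361
  rays [0.5619 0.2503 0.05  ] [0.5866 0.0749 0.05  ]
side [284, 297, 40, 75, 477] z [0.021 0.041 0.052] 209 ends [[0.5168, -0.2775], [0.4927, -0.099]] mid [ 0.5048 -0.1882] len 0.1801 yaw 0.1343
  rays [ 0.4939 -0.0988  0.05  ] [ 0.5183 -0.2717  0.05  ]
```

View pics/crop0.png

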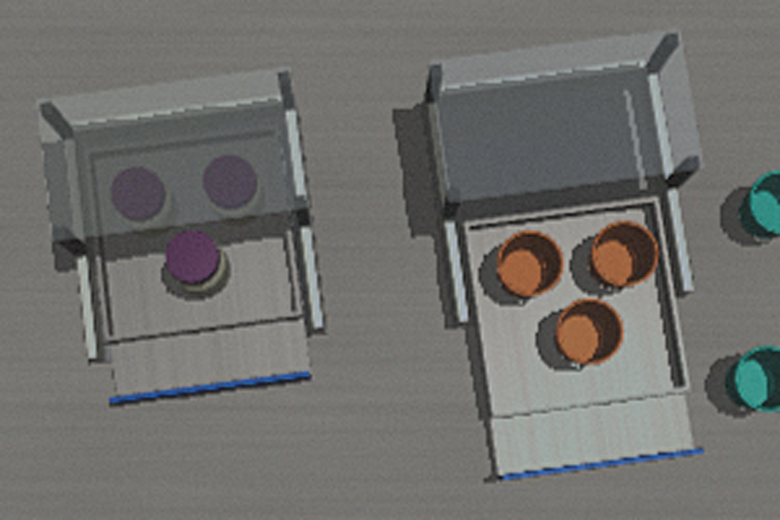

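The crop confirms it: violet lids sit under the guard in the left tray, and copper cups are in the drawn-out right tray. Both lips measure about 0.18 m long and 0.05 m high, with yaw about 0.137, which agrees with the description. Now I'll move to a standoff in front of the cup lip with the claw shut.

Emit:
carry_out(targets="-0.025 -0.028 0 -0.05;-0.055 -0.06 0 -0.12;-0.082 -0.092 0 -0.2;-0.11 -0.122 0 -0.28;-0.138 -0.154 0 -0.36;-0.165 -0.185 0 -0.44;-0.193 -0.216 0 -0.5;-0.22 -0.247 0 -0.523;-0.248 -0.278 0 -0.523;-0.275 -0.31 0 -0.523;-0.303 -0.341 0 -0.523;-0.33 -0.372 0 -0.523;-0.358 -0.403 0 -0.523;-0.386 -0.434 0 -0.523;-0.413 -0.465 0 -0.523;-0.44 -0.496 0 -0.523;-0.468 -0.527 0 -0.523;-0.485 -0.546 0 -0.523;-0.495 -0.557 0 -0.523;-0.495 -0.557 0 -0.523", claw=255)

```text
time_s: 1.77
eef_pos: [0.4564, -0.195, 0.4034]
ee_rot: [[-0.991, -0.134, -0.002], [-0.134, 0.991, 0.001], [0.002, 0.001, -1.0]]
contact_force: [0.5, -0.2, 0.1]
width: 0.0005
```

Emit:
carry_out(targets="0 0 0.02 0;0 0 0.05 0;0 0 0.08 0;0 0 0.11 0;0 0 0.135 0;0 0 0.155 0;0 0 0.168 0;0 0 0.174 0;0 0 0.176 0;0 0 0.176 0")

```text
time_s: 2.6
eef_pos: [0.456, -0.1918, 0.2289]
ee_rot: [[-0.99, -0.138, 0.0], [-0.138, 0.99, 0.0], [-0.0, 0.0, -1.0]]
contact_force: [-0.1, 0.1, -0.7]
width: 0.0004
```

```bash
python3 - <<'E'
from cell import bot, vision
from h import *
p,z=vision.read_camera("side"); cv2.imwrite("pics/side1.png",p[:,:,::-1]); s=bot.state(); print(s['eef_pos'],s['q'],s['contact_force'])
E
```

```text
[ 0.45629147 -0.19220998  0.22969866] [-2.94118652e+01  4.01109990e+00  1.00081655e+02  1.60279953e-02
  7.58213079e+01 -1.27327496e+02] [ 0.16108397 -0.39462998 -0.09223052]
```

View pics/side1.png

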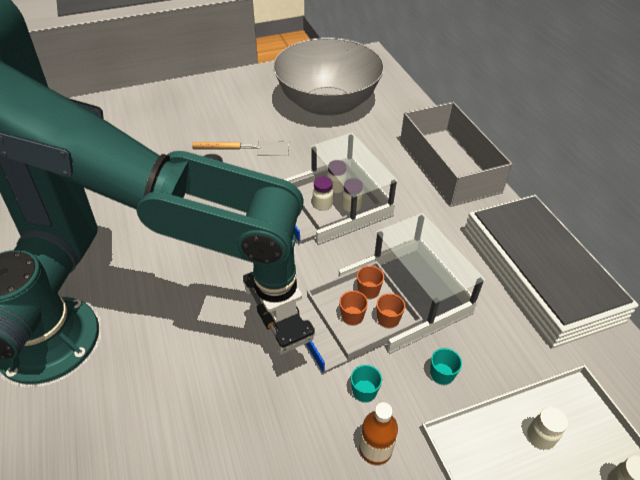

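The picture shows the gripper at (285,320), just in front of the cup lip and clear of the cups. Pushing now.

Emit:
carry_out(targets="-0.008 0 0 0;-0.018 0 0 0;-0.026 0 0 0;-0.032 0 0 0;-0.036 0 0 0;-0.04 0 0 0;-0.044 0 0 0;-0.049 0 0 0;-0.054 0 0 0;-0.059 0 0 0;-0.064 0 0 0;-0.069 0 0 0;-0.074 0 0 0;-0.079 0 0 0;-0.084 0 0 0;-0.089 0 0 0;-0.094 0 0 0;-0.099 0 0 0;-0.103 0 0 0;-0.105 0 0 0")

```text
time_s: 4.32
eef_pos: [0.5606, -0.1783, 0.2286]
ee_rot: [[-0.991, -0.137, 0.0], [-0.137, 0.991, 0.0], [-0.0, -0.0, -1.0]]
contact_force: [-2.2, -1.3, -0.1]
width: 0.0006
```

Emit:
carry_out(targets="-0.003 0 0 0;-0.007 0 0 0;-0.011 0 0 0;-0.015 0 0 0;-0.019 0 0 0;-0.022 0 0 0;-0.024 0 0 0;-0.025 0 0 0")

```text
time_s: 4.98
eef_pos: [0.5851, -0.1749, 0.2286]
ee_rot: [[-0.991, -0.137, 0.0], [-0.137, 0.991, 0.0], [-0.0, 0.0, -1.0]]
contact_force: [-1.4, -1.2, -0.5]
width: 0.0008
```

Emit:
carry_out(targets="-0.002 0 0 0;-0.004 0 0 0;-0.006 0 0 0;-0.008 0 0 0;-0.009 0 0 0;-0.01 0 0 0")

```text
time_s: 5.48
eef_pos: [0.5948, -0.1735, 0.2286]
ee_rot: [[-0.991, -0.137, -0.0], [-0.137, 0.991, 0.0], [0.0, 0.0, -1.0]]
contact_force: [-1.9, -0.6, 0.1]
width: 0.0004
```

Emit:
carry_out(targets="-0.002 0 0 0;-0.004 0 0 0;-0.006 0 0 0;-0.007 0 0 0;-0.008 0 0 0;-0.008 0 0 0")

```text
time_s: 5.98
eef_pos: [0.6024, -0.1725, 0.2286]
ee_rot: [[-0.991, -0.137, -0.001], [-0.137, 0.991, 0.0], [0.001, 0.0, -1.0]]
contact_force: [-3.4, -0.8, 0.1]
width: 0.0005
```

Emit:
carry_out(targets="-0.001 0 0 0;-0.002 0 0 0;-0.003 0 0 0;-0.003 0 0 0")

```text
time_s: 6.32
eef_pos: [0.6037, -0.1724, 0.2287]
ee_rot: [[-0.991, -0.136, -0.008], [-0.136, 0.991, -0.0], [0.008, 0.001, -1.0]]
contact_force: [-10.6, -2.0, 4.9]
width: 0.0002
```

The force rose to 10.6 N and the arm stalled, so the tray is at the home stop. Backing off and raising, then looking.

Emit:
carry_out(targets="0 0 0 0;0.002 0 0 0;0.008 0 0 0;0.02 0 0 0;0.035 0 0 0;0.05 0 -0.01 0;0.06 0 -0.03 0;0.07 0 -0.06 0;0.08 0 -0.09 0;0.08 0 -0.12 0;0.08 0 -0.14 0;0.08 0 -0.15 0;0.08 0 -0.15 0")

```text
time_s: 7.4
eef_pos: [0.5269, -0.1829, 0.3824]
ee_rot: [[-0.991, -0.137, 0.008], [-0.137, 0.991, -0.002], [-0.007, -0.003, -1.0]]
contact_force: [0.5, -0.0, 0.9]
width: 0.0003
```

```bash
cat > look.py <<'E'
import sys
from cell import bot, vision
from h import *
k=sys.argv[1]
for n in("top","side"):
    p,z=vision.read_camera(n);c=vision.camera_params(n); cv2.imwrite(f"pics/{n}{k}.png",p[:,:,::-1])
    for s,P,u,v in lips(p,z,c):
        T=P[(P[:,2]>0.044)&(P[:,2]<.06)]
        if len(T)<20: continue
        print(n,s.tolist(),"n",len(T),"med",np.round(np.median(T,0),4),"ymin",T[:,1].min().round(4),"ymax",T[:,1].max().round(4),
          "along x:",np.median(T[:,:2]@[np.cos(.137),np.sin(.137)]).round(4))
s=bot.state(); print(s['eef_pos'],s['contact_force'],s['time_s'])
E
python3 look.py 2
python3 - <<'E'
import pickle; from h import *
d=pickle.load(open("im0.pkl","rb"))
for n in d:
  for s,P,u,v in lips(*d[n]):
    T=P[(P[:,2]>0.044)&(P[:,2]<.06)]; print(n,s[:2],np.median(T[:,:2]@[np.cos(.137),np.sin(.137)]).round(4))
E
```

```text
top [366, 222, 74, 11, 142] n 142 med [ 0.6128 -0.1673  0.0486] ymin -0.2522 ymax -0.0826 along x: 0.5844
top [222, 238, 77, 12, 147] n 144 med [0.5722 0.1649 0.0482] ymin 0.0755 ymax 0.252 along x: 0.59
side [268, 187, 13, 19, 94] n 45 med [0.5656 0.2146 0.049 ] ymin 0.1829 ymax 0.248 along x: 0.5891
side [328, 283, 45, 67, 543] n 200 med [ 0.6141 -0.1846  0.0489] ymin -0.2612 ymax -0.0972 along x: 0.5829
[ 0.52643504 -0.18280446  0.37787289] [ 0.40502409 -0.06428742 -0.43191804] 7.5
top [222 238] 0.5901
top [373 268] 0.4763
side [268 187] 0.5889
side [284 297] 0.4742
```

View pics/side2.png

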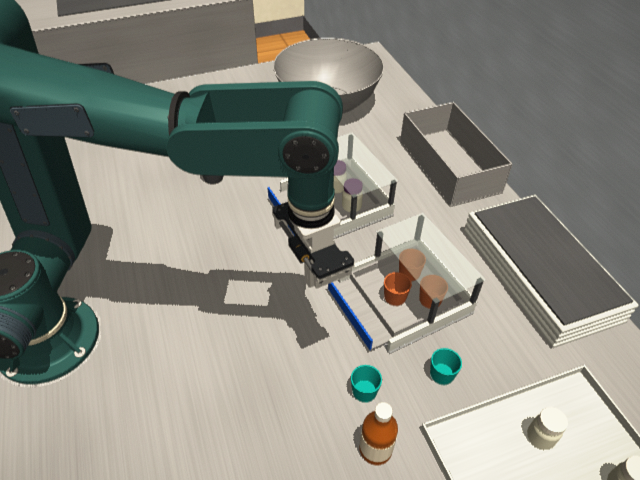

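View pics/top2.png

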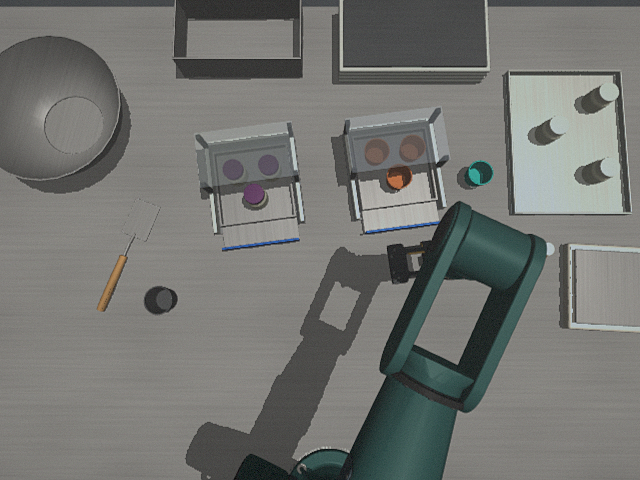

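Both views show the cup lip about 108 mm further in, with two cups under the guard and all cups upright ((375,150), (412,148), (398,177) in the top view). The jar lip has not moved. Next I'll go over the jar tray's finger channel.

Emit:
carry_out(targets="-0.004 0.012 0 0;-0.013 0.036 0 0;-0.023 0.066 0 0;-0.034 0.096 0 0;-0.044 0.126 0 0;-0.055 0.156 0 0;-0.065 0.186 0 0;-0.076 0.216 0 0;-0.087 0.246 0 0;-0.097 0.276 0 0;-0.107 0.304 0 0;-0.114 0.324 0 0;-0.118 0.335 0 0;-0.1185 0.337 0 0;-0.1185 0.337 0 0;-0.1185 0.337 0 0")

```text
time_s: 8.83
eef_pos: [0.5975, 0.1663, 0.3779]
ee_rot: [[-0.991, -0.136, -0.001], [-0.136, 0.991, -0.001], [0.002, -0.001, -1.0]]
contact_force: [0.5, 0.6, 0.6]
width: 0.0006
```

```bash
python3 - <<'E'
from cell import bot
import numpy as np
s=bot.state(); R=np.array(s['ee_rot']); tip=np.array(s['eef_pos'])+.199*R[:,2]
a=np.array([np.cos(.137),np.sin(.137)]);b=np.array([-a[1],a[0]]); d=tip[:2]-[.573,.1635]
print(s['eef_pos'],R.round(4).tolist(),tip.round(4),"from lip centre along x",d@a,"across",d@b)
E
```

```text
[0.59751417 0.16631957 0.37787619] [[-0.9907, -0.1361, -0.0014], [-0.1361, 0.9907, -0.0008], [0.0015, -0.0006, -1.0]] [0.5972 0.1662 0.1789] from lip centre along x 0.024363422668500105 across -0.0006743942523944465
```

Emit:
carry_out(targets="0 0 0.015 0;0 0 0.04 0;0 0 0.065 0;0 0 0.09 0;0 0 0.105 0;0 0 0.113 0;0 0 0.115 0;0 0 0.115 0")

```text
time_s: 9.5
eef_pos: [0.5977, 0.1661, 0.2638]
ee_rot: [[-0.991, -0.135, -0.0], [-0.135, 0.991, -0.0], [0.0, -0.0, -1.0]]
contact_force: [-0.8, 0.5, 1.3]
width: 0.0004
```

```bash
python3 look.py 3; python3 -c "
import cv2
p=cv2.imread('pics/side3.png')[130:290,200:420];cv2.imwrite('pics/side3c.png',cv2.resize(p,None,fx=3.5,fy=3.5,interpolation=2))"
```

```text
top [366, 221, 77, 12, 143] n 141 med [ 0.6132 -0.1713  0.0483] ymin -0.2596 ymax -0.0827 along x: 0.5843
top [222, 243, 34, 7, 69] n 64 med [0.5671 0.2098 0.0487] ymin 0.175 ymax 0.2516 along x: 0.5899
side [268, 187, 32, 54, 350] n 126 med [0.5731 0.1584 0.049 ] ymin 0.0719 ymax 0.2489 along x: 0.5892
side [328, 279, 45, 71, 555] n 211 med [ 0.6135 -0.1799  0.0491] ymin -0.2622 ymax -0.0847 along x: 0.5828
[0.5981426  0.16660618 0.26547352] [-4.57297747e-05  2.66423190e-01 -1.70689623e-01] 9.6
```

View pics/side3c.png

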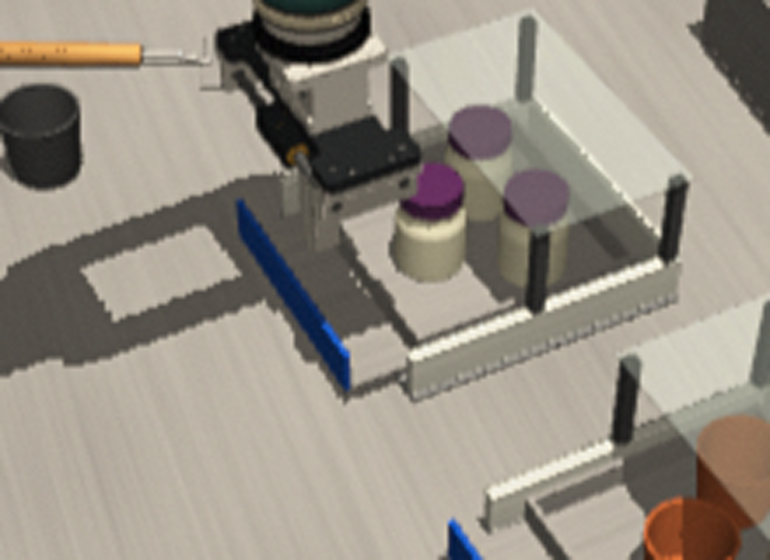

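View pics/top3.png

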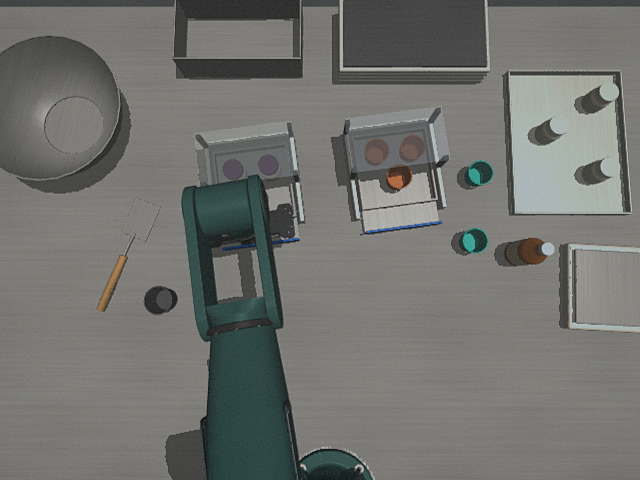

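The side crop shows the fingers at (315,215), behind the blue lip and in front of the pan wall. The front jar at (430,220) is clear of the gripper. Lowering into the channel.

Emit:
carry_out(targets="0 0 0.008 0;0 0 0.018 0;0 0 0.027 0;0 0 0.033 0;0 0 0.036 0;0 0 0.036 0;0 0 0.036 0")

```text
time_s: 10.18
eef_pos: [0.5976, 0.1671, 0.2273]
ee_rot: [[-0.991, -0.137, -0.001], [-0.137, 0.991, -0.0], [0.001, 0.0, -1.0]]
contact_force: [-0.1, -0.7, 0.8]
width: 0.0006
```

Emit:
carry_out(targets="0.004 0 0 0;0.008 0 0 0;0.012 0 0 0;0.015 0 0 0;0.018 0 0 0;0.02 0 0 0;0.02 0 0 0")

```text
time_s: 10.77
eef_pos: [0.5775, 0.1643, 0.2282]
ee_rot: [[-0.991, -0.137, 0.0], [-0.137, 0.991, 0.0], [-0.001, 0.0, -1.0]]
contact_force: [1.2, 0.1, 1.0]
width: 0.0001
```

Emit:
carry_out(targets="0.001 0 0 0;0.003 0 0 0;0.006 0 0 0;0.01 0 0 0;0.014 0 0 0;0.018 0 0 0;0.023 0 0 0;0.028 0 0 0;0.033 0 0 0;0.038 0 0 0;0.043 0 0 0;0.048 0 0 0;0.053 0 0 0;0.058 0 0 0;0.062 0 0 0;0.066 0 0 0;0.07 0 0 0;0.073 0 0 0;0.075 0 0 0;0.075 0 0 0")

```text
time_s: 12.43
eef_pos: [0.5029, 0.1539, 0.2274]
ee_rot: [[-0.991, -0.137, -0.002], [-0.137, 0.991, -0.0], [0.002, -0.0, -1.0]]
contact_force: [0.7, 0.2, 0.4]
width: 0.0004
```

Emit:
carry_out(targets="0.002 0 0 0;0.005 0 0 0;0.008 0 0 0;0.011 0 0 0;0.014 0 0 0;0.016 0 0 0;0.018 0 0 0;0.02 0 0 0")

```text
time_s: 13.1
eef_pos: [0.4834, 0.1512, 0.2275]
ee_rot: [[-0.991, -0.137, -0.0], [-0.137, 0.991, -0.0], [0.0, -0.0, -1.0]]
contact_force: [2.3, 0.7, -1.5]
width: 0.0005
```

```bash
python3 look.py 4
```

```text
top [366, 221, 77, 12, 141] n 138 med [ 0.6131 -0.1712  0.048 ] ymin -0.2602 ymax -0.0846 along x: 0.5843
side [230, 200, 30, 56, 294] n 132 med [0.4707 0.1397 0.049 ] ymin 0.0593 ymax 0.2345 along x: 0.4855
side [328, 279, 45, 71, 556] n 217 med [ 0.6139 -0.1833  0.049 ] ymin -0.2621 ymax -0.0832 along x: 0.5828
[0.48316058 0.15120008 0.22756996] [0.03991826 0.33786455 0.08341129] 13.2
```

View pics/side4.png

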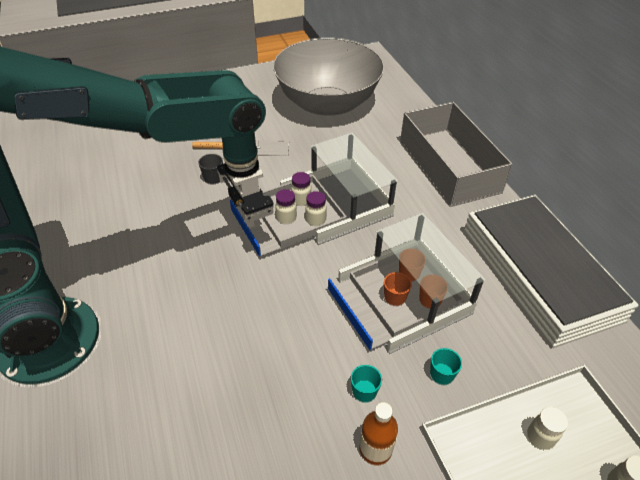

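The jar lip is now 104 mm out (side view, lip at (245,228)) and the jars are upright. Up to 16 mm is left, so I'll creep to the stop.

Emit:
carry_out(targets="0.002 0 0 0;0.004 0 0 0;0.006 0 0 0;0.007 0 0 0;0.008 0 0 0;0.008 0 0 0")

```text
time_s: 13.7
eef_pos: [0.4755, 0.1501, 0.2277]
ee_rot: [[-0.991, -0.137, -0.0], [-0.137, 0.991, -0.0], [0.0, -0.0, -1.0]]
contact_force: [1.2, 0.7, -1.6]
width: 0.0006
```

Emit:
carry_out(targets="0.001 0 0 0;0.002 0 0 0;0.003 0 0 0;0.004 0 0 0;0.004 0 0 0")

```text
time_s: 14.12
eef_pos: [0.4722, 0.1497, 0.2278]
ee_rot: [[-0.991, -0.137, 0.002], [-0.137, 0.991, 0.0], [-0.002, 0.0, -1.0]]
contact_force: [5.1, 0.5, -4.4]
width: 0.0009
```

Emit:
carry_out(targets="0.001 0 0 0;0.002 0 0 0;0.003 0 0 0;0.003 0 0 0;0.003 0 0 0")

```text
time_s: 14.53
eef_pos: [0.4709, 0.1494, 0.2279]
ee_rot: [[-0.991, -0.136, 0.009], [-0.136, 0.991, 0.002], [-0.009, 0.0, -1.0]]
contact_force: [13.0, 1.5, -9.6]
width: 0.0003
```

Force is 13 N with the arm stalled, so it's at the end stop. Unhooking and lifting straight up.

Emit:
carry_out(targets="-0.002 0 0 0;-0.006 0 0 0;-0.011 0 0 0;-0.016 0 0 0;-0.018 0 0 0;-0.018 0 0 0;-0.018 0 -0.008 0;-0.018 0 -0.022 0;-0.018 0 -0.045 0;-0.018 0 -0.07 0;-0.018 0 -0.1 0;-0.018 0 -0.13 0;-0.018 0 -0.15 0;-0.018 0 -0.16 0;-0.018 0 -0.16 0")

```text
time_s: 15.78
eef_pos: [0.4868, 0.1518, 0.3912]
ee_rot: [[-0.991, -0.137, 0.006], [-0.137, 0.991, 0.001], [-0.006, 0.0, -1.0]]
contact_force: [-0.1, 0.0, -0.7]
width: 0.0004
```

Emit:
carry_out(targets="0.01 0 0 0;0.03 0 0 0;0.055 0 0 0;0.08 0 0 0;0.105 0 0 0;0.13 0 0 0;0.14 0 0 0;0.145 0 0 0;0.145 0 0 0")

```text
time_s: 16.53
eef_pos: [0.3422, 0.1317, 0.3867]
ee_rot: [[-0.991, -0.137, -0.001], [-0.137, 0.991, -0.0], [0.001, -0.0, -1.0]]
contact_force: [-0.3, -0.0, 0.1]
width: 0.0006
```

```bash
python3 look.py 5
```

```text
top [366, 221, 77, 12, 145] n 143 med [ 0.613  -0.1706  0.0484] ymin -0.2593 ymax -0.0826 along x: 0.5843
top [228, 287, 77, 12, 115] n 107 med [0.4618 0.1475 0.048 ] ymin 0.0608 ymax 0.2347 along x: 0.4769
side [226, 201, 31, 57, 288] n 128 med [0.4602 0.1416 0.049 ] ymin 0.0571 ymax 0.2361 along x: 0.4752
side [328, 279, 45, 71, 554] n 209 med [ 0.6135 -0.1784  0.0491] ymin -0.2614 ymax -0.0839 along x: 0.5832
[0.34344425 0.13188817 0.38712993] [0.0886434  0.82687314 0.38694292] 16.6333
```

View pics/side5.png

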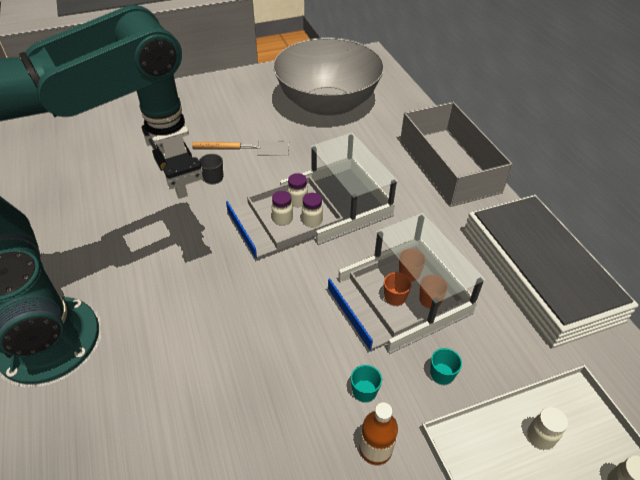

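View pics/top5.png

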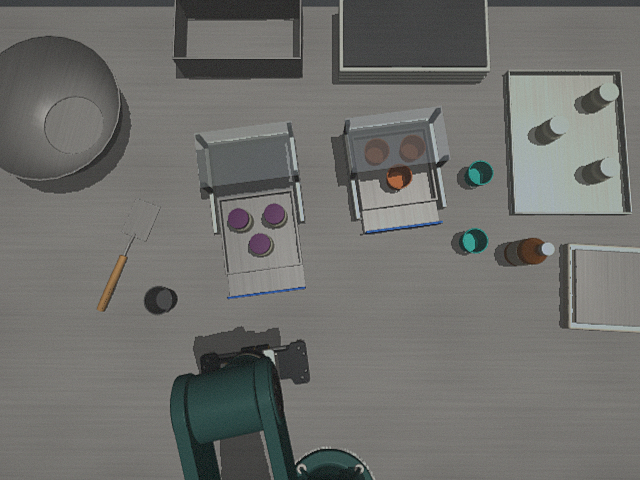

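The top view shows all three violet lids upright at (239,219), (274,214) and (260,244). The cups are unchanged, and the beaker, bottle and spatula are in place. One more independent check: each lip's position relative to the front ends of its own frame's rails.

```bash
python3 - <<'E'
from cell import bot, vision
from h import *
a=np.array([np.cos(.137),np.sin(.137)]);b=np.array([-a[1],a[0]])
for n in("top","side"):
    p,z=vision.read_camera(n);c=vision.camera_params(n)
    P,u,v=pts(p,z,c,np.ones(z.shape,bool))
    for name,mid in(("jar",[.461,.1475]),("cup",[.6135,-.171])):
        d=P[:,:2]-mid; X=d@a;Y=d@b
        for sg in(-1,1):
            k=(np.abs(Y*sg-.1)<.012)&(np.abs(P[:,2]-.042)<.005)&(X>-.02)&(X<.35)
            k=k&(Y*sg>.092); 
            if k.sum()>5: print(n,name,sg,k.sum(),"rail front (from lip)",np.round(np.sort(X[k])[:6],4))
        # guard plate front edge z~.12
        k=(np.abs(Y)<.06)&(np.abs(P[:,2]-.120)<.006)&(X>.05)&(X<.4)
        if k.sum()>10: print(n,name,"guard front",k.sum(),np.round(np.percentile(X[k],[1,5]),4))
E
```

```text
top jar -1 164 rail front (from lip) [0.1533 0.1536 0.1539 0.1554 0.1557 0.1561]
top jar 1 174 rail front (from lip) [0.1552 0.1553 0.1555 0.1561 0.1573 0.1575]
top jar guard front 2999 [0.2465 0.2513]
top cup -1 169 rail front (from lip) [0.0366 0.0366 0.0369 0.0371 0.0385 0.0387]
top cup 1 252 rail front (from lip) [0.0354 0.0358 0.0359 0.0366 0.0376 0.0377]
top cup guard front 2970 [0.1275 0.1322]
side jar -1 299 rail front (from lip) [0.0706 0.0729 0.0777 0.1204 0.1287 0.1388]
side jar 1 100 rail front (from lip) [0.1537 0.1555 0.1565 0.1576 0.1589 0.1592]
side jar guard front 1564 [0.2461 0.2502]
side cup -1 477 rail front (from lip) [0.0328 0.0349 0.0352 0.0358 0.0361 0.0362]
side cup 1 232 rail front (from lip) [0.0346 0.0348 0.0349 0.0353 0.0353 0.0363]
side cup guard front 2573 [0.1267 0.1309]
```

The difference between the two trays is 118–119 mm, and the cup guard's front edge is 126.5 mm behind the lip centre, against 124 + 2.5 expected. Both agree with one tray home and the other at its stop. Handing in.

```bash
python3 - <<'E'
from cell import ticket
print(ticket.close_job())
E
```

```text
the job is handed in; nothing more can be done
None
```

I pushed the cup tray home and drew the jar tray out to its end stop, then handed the job in at about 17 s of the 56 s allowed. No verdict was reported.

- **Cup tray:** I pushed it about 108 mm with the closed fingertips, until the arm stalled at about 11 N. Afterwards the guard's front edge sat 126–127 mm behind the lip centre, against 126.5 mm expected when fully home.
- **Jar tray:** I hooked the fingers behind its blue lip and drew it about 113 mm, until the arm stalled at about 13 N. Compared with the cup tray, its lip is 118–119 mm further out of its own frame, against 120 mm at the stop. That is within the 2 mm camera calibration.
- **Everything else:** In the last pictures all jars and cups stand upright in their trays. The beaker, bottle and spatula show no visible shift, and the gripper is clear of everything.

One check disagreed. In the side view, the rail-front reading on one side of the jar frame was scattered, from 71 to 139 mm. It is probably the tray's own wall caught in the mask, so I discounted it. The other three jar rail readings agreed at 153–155 mm.

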